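# Gauge two sensor housings and sort the electrode modules that fit them

## Task

Before sorting anything, gently slide the depth rod down the bore of the housing on the orange disc until it bottoms and read from its exposed length which coloured band is at the rim, then do the same with the housing on the purple disc; the rod finally goes back upright, fully down, into its wooden stand. Once both are gauged, sort every electrode module on the bench: those tagged in one of the two colours you read fit, and go into the green pass tray, all others (there may be none) into the black reject tray, each standing upright and flat on the tray floor. Leave the bottle, jars, dish and spatula where they are.

Things in the scene. Friction and masses are not known exactly. Their poses are not given: they have to be found in the camera images.
- ring_1: flat orange disc, 112 mm diameter, 6 mm high, fixed; the first housing to be gauged stands at its centre (same x, y, which is the bore's axis); origin at the centre of its underside
- ring_2: flat purple disc, 112 mm diameter, 6 mm high, fixed; the second housing to be gauged stands at its centre (same x, y, which is the bore's axis); origin at the centre of its underside
- housing_a: grey housing, fixed block 60 x 60 x 90 mm, one of three alike outside; origin at the centre of its underside. A blind bore, 15 mm diameter, 2 mm chamfer, opens in the middle of its top. Its depth is 36, 54 or 72 mm, different in each housing and hidden. The three swap places between runs: those on the orange and the purple disc are to be gauged; the third is a spare, left alone
- housing_b: grey housing, fixed block 60 x 60 x 90 mm, one of three alike outside; origin at the centre of its underside. A blind bore, 15 mm diameter, 2 mm chamfer, opens in the middle of its top. Its depth is 36, 54 or 72 mm, different in each housing and hidden. The three swap places between runs: those on the orange and the purple disc are to be gauged; the third is a spare, left alone
- housing_c: grey housing, fixed block 60 x 60 x 90 mm, one of three alike outside; origin at the centre of its underside. A blind bore, 15 mm diameter, 2 mm chamfer, opens in the middle of its top. Its depth is 36, 54 or 72 mm, different in each housing and hidden. The three swap places between runs: those on the orange and the purple disc are to be gauged; the third is a spare, left alone
- rod: depth rod, loose, 0.11 kg, upright in its stand at the start: steel shaft, 12 mm diameter, with a black square grip (24 x 24 x 36 mm) on top. Origin at the shaft's tip, z up along the rod: tip tapered over 6 mm (6 mm wide at its end), shaft to z = 120 mm, grip from 120 to 156 mm, faces square to the rod's x and y. Bands: blue 27-45 mm from the tip, yellow 45-63, red 63-81
- rod_grip (a point): centre of the rod's grip, 138 mm above its tip. Reading, with the rod on the bottom of the bore, by the band at the housing's rim (90 mm above the bench) or the shaft exposed between rim and grip: bore 36 mm = blue, 84 mm exposed; 54 mm = yellow, 66 mm exposed; 72 mm = red, 48 mm exposed
- stand: fixed wooden block 70 x 70 x 60 mm with a hole of 14 mm diameter, 50 mm deep, in the middle of its top (chamfer 2 mm), in which the rod stands with its tip 10 mm above the bench; origin at the centre of its underside
- blue_1: white electrode module with a blue tag on top and a small blue mark on each end, 56 (x) x 36 (y) x 40 (z) mm box, about 0.09 kg, loose on the bench; origin at the centre of its underside. May be absent
- blue_2: white electrode module with a blue tag on top and a small blue mark on each end, 56 (x) x 36 (y) x 40 (z) mm box, about 0.09 kg, loose on the bench; origin at the centre of its underside. May be absent
- yellow_1: white electrode module with a yellow tag on top and a small yellow mark on each end, 56 (x) x 36 (y) x 40 (z) mm box, about 0.09 kg, loose on the bench; origin at the centre of its underside. May be absent
- yellow_2: white electrode module with a yellow tag on top and a small yellow mark on each end, 56 (x) x 36 (y) x 40 (z) mm box, about 0.09 kg, loose on the bench; origin at the centre of its underside. May be absent
- red_1: white electrode module with a red tag on top and a small red mark on each end, 56 (x) x 36 (y) x 40 (z) mm box, about 0.09 kg, loose on the bench; origin at the centre of its underside. May be absent
- red_2: white electrode module with a red tag on top and a small red mark on each end, 56 (x) x 36 (y) x 40 (z) mm box, about 0.09 kg, loose on the bench; origin at the centre of its underside. May be absent
- pass_tray: the pass nest: green fixed tray, outside 158 (x) x 178 (y) mm, walls 12 mm high and 4 mm thick, floor 4 mm thick, no dividers; origin at the centre of its underside, x and y along its sides. Takes four modules standing on its floor
- reject_tray: the reject nest: black fixed tray, outside 158 (x) x 178 (y) mm, walls 12 mm high and 4 mm thick, floor 4 mm thick, no dividers; origin at the centre of its underside, x and y along its sides. Takes four modules standing on its floor
- wash_bottle: white wash bottle, 66 mm diameter, 170 mm high, a bystander; origin at its base
- jar_1: small clear jar with a white cap, 36 mm diameter, 55 mm high, a bystander; origin at its base
- jar_2: small clear jar with a white cap, 36 mm diameter, 55 mm high, a bystander; origin at its base
- dish: closed glass dish, 70 mm diameter, 14 mm high, a bystander; origin at its base
- spatula: blue-handled spatula lying flat, 190 mm long, a bystander; origin under its middle

How it is judged:
By the outcome, as a careful person would: the job done as asked, in the order asked, and still so for the second after the job is handed in, with the robot touching nothing.
Of blue_1, blue_2, yellow_1, yellow_2, red_1, red_2 only 4 to 6 are there at a start; the rules pass over those that are not, and their reading is None.
At some moment in a run one of blue_1, blue_2, yellow_1, yellow_2, red_1, red_2 may be knocked a few centimetres aside while the robot is not near it.
It also fails if it takes over 210 s, if anything falls off the work surface, if the arm or the gripper's body presses on something with over 40 N, if the wrist force passes 120 N, or if a joint passes its speed limit or range.

## Robot

A 6-joint arm with a two-finger parallel gripper is mounted at the origin on the work surface. World frame = base frame: x ahead of the robot, y to its left, z up, the work surface at z = 0. Lengths are in m, angles in rad, forces in N, time in s.
With the tool pointing down it reaches from about 0.35 to 0.85 m from the base axis. Payload 8.1 kg.
Tool frame: the origin (TCP) lies at the very end of the fingers, on their centre line; the grasp point (between the pads) lies 19 mm behind it (robot.pinch_z is the distance from the TCP to the grasp point, in m); y points along the fingers, x is the direction in which the jaws open and shut, and the axes are right-handed (so a half turn about y gives the same grasp; the last joint's range is limited). The gripper opens to 93 mm and grips with 3 to 60 N. Pads are 15 mm wide; open, the fingers measure 128 mm over their backs; the gripper's body (75 mm by 188 mm) begins 65 mm behind the grasp point.
Start: joints at [-1.208, 0.13, 1.488, -0, 1.523, -0.085], TCP at [0.26, -0.541, 0.219] pointing down, gripper open.
Joint ranges: [-2.96, 2.96], [-0.89, 2.26], [0.02, 2.5], [-1.34, 4.48], [0, 2.73], [-2.66, 2.66]. Speed limits (rad/s): [2.39, 2.39, 2.79, 3.14, 3.14, 3.14].

## Interface

Orientations are given as a rotation vector (axis times angle).
In Python, from plant import robot gives the robot as it stands.
- The arm moves only by the shell command python3 -m inch 'ROWS' [FORCE]. ROWS is JSON, a list of rows, each a list of 5 numbers: the closure, from -1 (fully open) to 1 (shut), then the shift along the world's x, y, z in m, then the turn about the world's z in rad. A call has 1 to 8 rows; each row is the pose to reach, as a shift and turn from the pose measured when the call began; what a row does not reach only later rows make up. A row lasts 1/8 s, in which the tool goes at most 62.5 mm and 10.7 degrees, less where a joint would pass 70% of its speed; a pose out of reach is approached as far as the arm can. A call with a gripper value outside its range is refused whole. The fingers move at their own pace and stop on an object; FORCE is the grip in N (left out, the last holds). Time passes only in rows, so rows that repeat a pose let the fingers close. It gives the time, the measured TCP pose, the force and the opening at its end, in the units of the state.
- robot.read_state(): the state, without advancing time (a new reading comes with each control period).
- robot.read_camera(name): name is "scene" or "top" or "wrist"; returns a dict with "color" (400x640x3 uint8, red, green, blue), "mtx" (3x3 intrinsics, pixels), "dist_coeffs" ([k1, k2, p1, p2, k3] as OpenCV has them; the pictures are not rectified), "R" (3x3) and "t" (3): a world point X has camera coordinates R X + t; the wrist camera has in their place "hand_eye" (4x4, takes a point from camera to tool coordinates, whose origin is the TCP and whose axes are the tool frame's). Camera axes: x right, y down, z forward; pixel columns grow to the right and rows downward; lengths in m; the calibration is good to about 2 mm. A picture is of the moment at which its call begins: read the wrist's pose just before it. There is no depth.
- robot.close_job(): hands the job in, once; it reports no verdict.
The state is a dict: "t": time; "q": joint angles; "dq": joint speeds; "joint_torque": joint torques, N m; "tool_pos": TCP position; "orientation": TCP orientation; "force": force on the tool from outside, world axes, zero at the start; "wrist_torque": the same for the moment, N m; "opening": finger opening in m.
Only numpy, scipy, OpenCV 4.12 (cv2) and the standard library are available. Lean on these libraries where they do the work, as an engineer would, in place of code of your own. Each camera call takes 0.05 s, during which the arm holds its last target. There are 200 camera calls.

## Working session

There is one attempt and no reset: what is moved stays moved. The work goes in short steps, Python scripts to look and compute and a shell command to move; the robot and the scene stay as the last step left them, time stands still between calls to the robot, and variables do not carry over. Pictures are saved under pics/ and viewed, about 12 in all and at most 16, crops included, and the job is handed in when it is done.

```bash
ls; mkdir -p pics; python3 - <<'E'
from plant import robot
import cv2,numpy as np
print(robot.read_state(), robot.pinch_z)
for n in("scene","top"):
    c=robot.read_camera(n); cv2.imwrite(f"pics/{n}0.png",c["color"][:,:,::-1])
    print(n,c["mtx"],c["dist_coeffs"],c["R"],c["t"])
E
```

```text
pics
{'t': 0.0, 'q': array([-1.20841958e+00,  1.31147597e-01,  1.48926834e+00,  1.60880222e-05,
        1.52300149e+00, -8.53915296e-02]), 'dq': array([-5.95322805e-04,  6.04613445e-05, -6.84327417e-04, -2.09036800e-03,
        1.21140689e-03,  1.04558998e-03]), 'joint_torque': array([-8.11244190e-04, -5.59836316e+01, -4.91762710e+01,  7.68761127e-02,
        3.57224804e-02, -1.96132783e-04]), 'tool_pos': array([ 0.25960171, -0.54030351,  0.21760156]), 'orientation': array([-1.38723636,  0.87441655, -0.87204451]), 'force': array([-0.25989387,  0.40591192, -0.0132913 ]), 'wrist_torque': array([ 0.01903559, -0.01946275,  0.04907936]), 'opening': 0.09288259995173065} 0.0188
scene [[436.17947799   0.         318.39473538]
 [  0.         436.17947799 196.31317747]
 [  0.           0.           1.        ]] [-0.06142619  0.          0.          0.          0.        ] [[-0.59041221  0.80695145  0.01558138]
 [ 0.44600759  0.34229318 -0.82699009]
 [-0.67267425 -0.48131564 -0.56200054]] [ 0.31190263 -0.1477528   1.63984728]
top [[484.43097766   0.         316.73333454]
 [  0.         484.43097766 197.2456138 ]
 [  0.           0.           1.        ]] [-0.15176478  0.          0.          0.          0.        ] [[ 0.00408143 -0.9999771   0.00539899]
 [-0.99430205 -0.00463327 -0.10649869]
 [ 0.10652126 -0.00493356 -0.99429819]] [0.00700836 0.55942073 1.46568736]
```

View pics/top0.png

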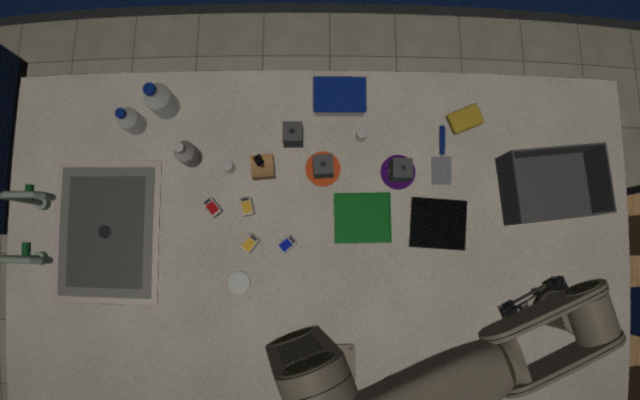

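View pics/scene0.png

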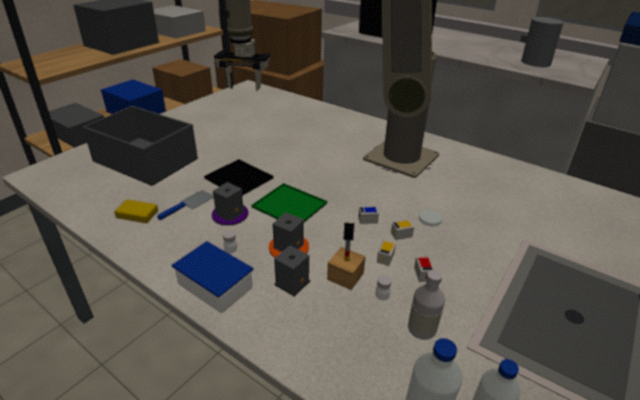

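```bash
cat > h.py <<'E'
from plant import robot
import cv2,numpy as np
from scipy.spatial.transform import Rotation as Ro
def snap(n,name=None):
    s=robot.read_state(); c=robot.read_camera(n)
    if n=="wrist":
        T=np.eye(4);T[:3,:3]=Ro.from_rotvec(s["orientation"]).as_matrix();T[:3,3]=s["tool_pos"]
        M=T@np.array(c["hand_eye"]); c["Rcw"]=M[:3,:3];c["C"]=M[:3,3]
    else: c["Rcw"]=np.array(c["R"]).T; c["C"]=-c["Rcw"]@np.array(c["t"])
    c["bgr"]=np.ascontiguousarray(c["color"][:,:,::-1]); c["s"]=s
    if name: cv2.imwrite("pics/"+name+".png",c["bgr"])
    return c
def ray(c,uv):
    p=cv2.undistortPoints(np.array(uv,float).reshape(-1,1,2),np.array(c["mtx"]),np.array(c["dist_coeffs"])).reshape(-1,2)
    return np.c_[p,np.ones(len(p))]@c["Rcw"].T
def cast(c,uv,z):
    d=ray(c,uv); return c["C"]+d*((z-c["C"][2])/d[:,2])[:,None]
def proj(c,X):
    R=c["Rcw"].T; t=-R@c["C"]
    return cv2.projectPoints(np.array(X,float).reshape(-1,1,3),cv2.Rodrigues(R)[0],t,np.array(c["mtx"]),np.array(c["dist_coeffs"]))[0].reshape(-1,2)
HSV=dict(red=[(0,150,60),(6,255,255)],orange=[(7,170,120),(16,255,255)],yellow=[(20,120,70),(35,255,255)],green=[(45,120,50),(80,255,255)],blue=[(105,150,70),(128,255,255)],purple=[(130,100,40),(150,255,255)])
def blobs(c,col,amin=15,roi=None):
    m=cv2.inRange(cv2.cvtColor(c["bgr"],cv2.COLOR_BGR2HSV),*[np.array(v) for v in HSV[col]])
    if col=="red": m|=cv2.inRange(cv2.cvtColor(c["bgr"],cv2.COLOR_BGR2HSV),np.array((172,150,60)),np.array((180,255,255)))
    cs,_=cv2.findContours(m,cv2.RETR_EXTERNAL,cv2.CHAIN_APPROX_NONE)
    return [k for k in cs if cv2.contourArea(k)>=amin]
def yaw(s):
    x=Ro.from_rotvec(s["orientation"]).as_matrix()[:,0]; return np.arctan2(x[1],x[0])
def mods(c,amin=15,z=.04):
    for col in("red","yellow","blue"):
        for k in blobs(c,col,amin):
            P=cast(c,k.reshape(-1,2),z)[:,:2]; r=cv2.minAreaRect((P*1000).astype(np.float32)); 
            if max(r[1])<60: print(col,np.round(r[0],1),np.round(r[1],1),round(r[2],1),"px",k.reshape(-1,2).mean(0).round())
E
python3 - <<'E'
from h import *
c=snap("top")
print(c["C"],Ro.from_rotvec(c["s"]["orientation"]).as_matrix().round(3),yaw(c["s"]))
mods(c,8)
for col,z in(("orange",.006),("purple",.006),("green",.012)):
    for k in blobs(c,col,150):
        P=(cast(c,k.reshape(-1,2),z)[:,:2]*1000).astype(np.float32); print(col,cv2.minEnclosingCircle(P),cv2.minAreaRect(P))
# reject
for nm,uv,z in(("rejcorners",[(412,198),(467,200),(466,250),(409,246)],.012),("bores",[(323,164),(402,167),(292,130)],.09),("stand",[(262,162)],.06),("rodgrip",[(258,160)],.166),("dish",[(239,283)],.014),("jar",[(229,167),(362,134)],.055),("bottle",[(180,147)],.17),("pass",[(334,194),(390,193),(392,242),(335,244)],.012)): print(nm,cast(c,uv,z).round(3)[:,:2].tolist())
I=c["bgr"][110:300,190:480]; cv2.imwrite("pics/crop.png",cv2.resize(I,(800,524),interpolation=cv2.INTER_CUBIC))
E
```

```text
[0.40007771 0.01683121 1.51687002] [[ 0.433 -0.001  0.901]
 [-0.901  0.001  0.433]
 [-0.002 -1.     0.   ]] -1.1230247599068275
red [525.4 332.4] [31.3 23.4] 38.1 px [212. 207.]
yellow [414.2 218. ] [24.4 32.7] 52.2 px [248. 244.]
yellow [528.2 225.7] [33.  25.3] 14.4 px [246. 207.]
blue [413.6 104.8] [21.4 29.5] 40.1 px [285. 244.]
blue [828.4 646. ] [27.4 23.8] 4.1 px [120. 113.]
blue [909.5 553. ] [34.9 34.3] 46.6 px [149.  88.]
orange ((653.9335327148438, -8.759936332702637), 51.749935150146484) ((646.1287231445312, -9.00857925415039), (85.18538665771484, 99.32008361816406), 2.7340002059936523)
purple ((645.0504150390625, -246.21945190429688), 53.87602615356445) ((641.78759765625, -239.61309814453125), (105.75874328613281, 92.6460189819336), 23.321578979492188)
green ((500.16021728515625, -133.4607696533203), 111.70623016357422) ((500.189453125, -133.32640075683594), (150.30014038085938, 171.58761596679688), 0.288459450006485)
rejcorners [[0.56, -0.29], [0.555, -0.468], [0.397, -0.461], [0.41, -0.279]]
bores [[0.653, -0.009], [0.645, -0.246], [0.757, 0.085]]
stand [[0.664, 0.177]]
rodgrip [[0.65, 0.177]]
dish [[0.294, 0.248]]
jar [[0.649, 0.279], [0.754, -0.13]]
bottle [[0.687, 0.402]]
pass [[0.572, -0.045], [0.576, -0.221], [0.422, -0.225], [0.416, -0.048]]
```

View pics/crop.png

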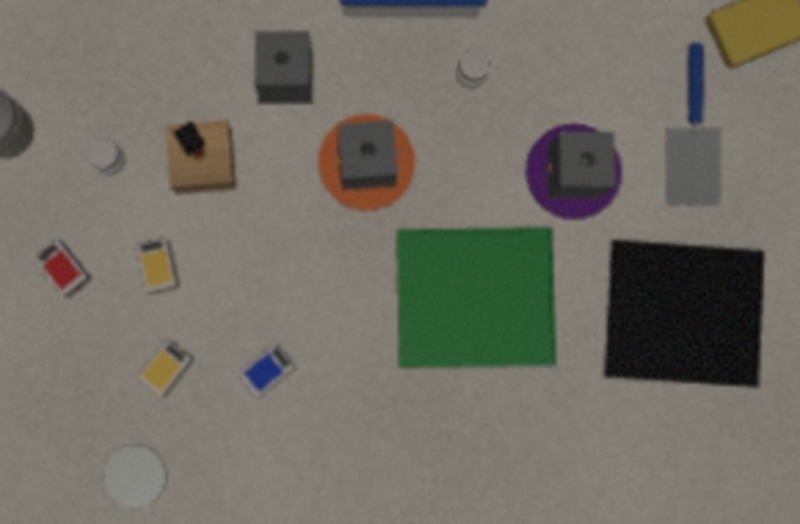

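```bash
for i in 1; do python3 -m inch '[[-1,0,0,0.1,0],[-1,0.02,0.06,0.12,0],[-1,0.34,0.717,0.12,0.6],[-1,0.34,0.717,0.12,0.6],[-1,0.34,0.717,0.12,0.6],[-1,0.34,0.717,0.12,0.6],[-1,0.34,0.717,0.12,0.6],[-1,0.34,0.717,0.12,0.6]]' 20; done
```

```text
t: 1.15
tool_pos: [0.4379, -0.1569, 0.3303]
orientation: [-1.531, 0.411, -0.409]
force: [1.3, -1.1, -0.3]
opening: 0.0928
```

```bash
python3 -m inch '[[-1,0.16,0.334,0,0],[-1,0.16,0.334,0,0],[-1,0.16,0.334,0,0],[-1,0.16,0.334,0,0],[-1,0.16,0.334,0,0],[-1,0.16,0.334,0,0],[-1,0.16,0.334,0,0],[-1,0.16,0.334,0,0]]'
python3 - <<'E'
from h import *
c=snap("wrist","w1"); print(c["C"].round(3),c["s"]["tool_pos"],yaw(c["s"]),np.array(c["hand_eye"]).round(3),c["mtx"][0][0]); print(c["Rcw"].round(2)); mods(c,40)
E
```

```text
t: 2.15
tool_pos: [0.5977, 0.177, 0.3296]
orientation: [-1.532, 0.411, -0.408]
force: [0.3, -0.2, -0.3]
opening: 0.0932
[0.635 0.238 0.495] [0.59765632 0.17697786 0.32963795] -0.5226219377023662 [[ 1.    -0.     0.001  0.001]
 [-0.001 -0.255  0.967 -0.166]
 [ 0.    -0.967 -0.255  0.072]
 [ 0.     0.     0.     1.   ]] 324.3356219033792
[[ 0.87 -0.48 -0.13]
 [-0.5  -0.84 -0.22]
 [-0.    0.26 -0.97]]
red [528.1 332. ] [34.4 26.6] 39.4 px [213.  91.]
yellow [416.7 217.8] [27.3 35.4] 52.6 px [194. 203.]
yellow [530.7 225.6] [34.8 27.3] 14.0 px [257. 159.]
blue [417.1 102.8] [25.6 28.8] 39.7 px [238. 266.]
```

View pics/w1.png

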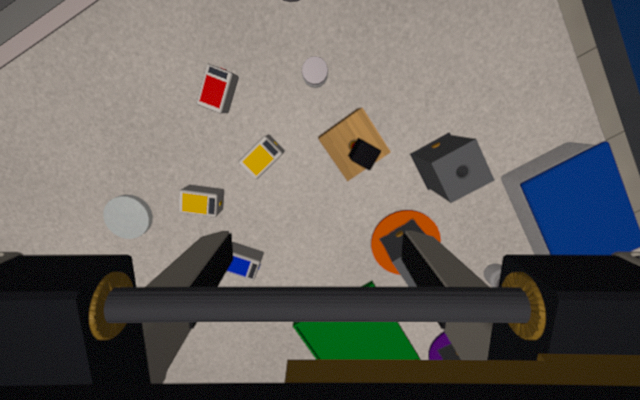

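```bash
python3 - <<'E'
from h import *
c=snap("wrist"); g=c["bgr"]
I=g[95:195,305:405]; cv2.imwrite("pics/w1c.png",cv2.resize(I,(600,600),interpolation=cv2.INTER_CUBIC))
m=np.zeros(g.shape[:2],np.uint8); m[125:185,335:395]=(g[125:185,335:395].max(2)<45)*255
k=max(cv2.findContours(m,0,1)[0],key=cv2.contourArea).reshape(-1,2)
for z in(.166,.148): print(cv2.minAreaRect((cast(c,k,z)[:,:2]*1000).astype(np.float32)))
print(cast(c,[(461,171)],.09))
E
```

```text
((655.6004638671875, 180.7374725341797), (21.50199317932129, 26.546218872070312), 31.78713607788086)
((656.7277221679688, 177.63980102539062), (22.67469024658203, 27.99395179748535), 31.78708839416504)
[[0.75695922 0.08575044 0.09      ]]
```

View pics/w1c.png

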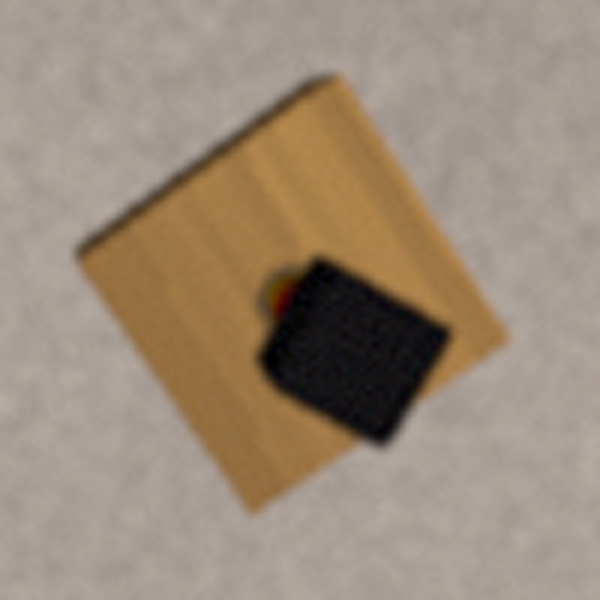

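```bash
cat > e.py <<'E'
from h import *
def loadw(p=(.59765632,.17697786,.32963795),o=None): pass
E
python3 - <<'E'
from h import *
c=snap("wrist")
f=lambda L:np.array(L)/6.+np.array([305,95])-.4
G=cast(c,f([(320,260),(450,335),(385,445),(258,370)]),.166)[:,:2]; S=cast(c,f([(340,75),(510,340),(250,515),(80,250)]),.06)[:,:2]
for P in(G,S):
    e=np.diff(np.r_[P,P[:1]],axis=0); print(P.mean(0),np.linalg.norm(e,axis=1),np.degrees(np.arctan2(e[:,1],e[:,0])))
print(yaw(c["s"]),np.degrees(yaw(c["s"])))
E
```

```text
[0.65641072 0.17961631] [0.02558782 0.02131051 0.02553015 0.02085801] [ -59.2337496  -148.57834509  119.74880334   31.60536206]
[0.65775112 0.1783551 ] [0.06942827 0.06948617 0.07110175 0.06710753] [ -84.94008287 -175.17580185   93.12114129    3.42156835]
-0.524403512198963 -30.04610801083776
```

```bash
python3 -m inch '[[-1,0.059,0.002,-0.05,-0.51],[-1,0.059,0.002,-0.10,-0.51],[-1,0.059,0.002,-0.14,-0.51],[-1,0.059,0.002,-0.18,-0.51],[-1,0.059,0.002,-0.20,-0.51],[-1,0.059,0.002,-0.20,-0.51],[-1,0.059,0.002,-0.20,-0.51]]' 
python3 - <<'E'
from h import *
c=snap("wrist","w2");print(c["s"]["q"],yaw(c["s"]))
E
```

```text
t: 3.18
tool_pos: [0.6582, 0.1778, 0.1337]
orientation: [-1.413, 0.804, -0.808]
force: [0.6, 0.3, 0.8]
opening: 0.0928
[1.88386086e-01 3.93463645e-01 1.33527801e+00 4.81882156e-04
 1.40894743e+00 1.22343815e+00] -1.0351304769941592
```

View pics/w2.png

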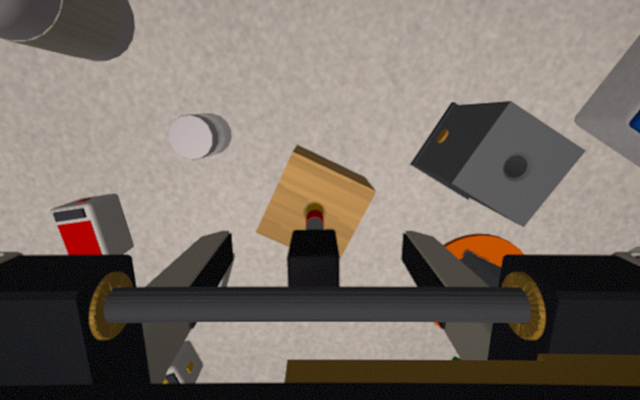

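```bash
python3 -m inch '[[-1,0,0,-0.004,0],[1,0,0,-0.004,0],[1,0,0,-0.004,0],[1,0,0,-0.004,0],[1,0,0,-0.004,0],[1,0,0,-0.004,0],[1,0,0,-0.004,0]]' 35
```

```text
t: 4.1
tool_pos: [0.6584, 0.1779, 0.1299]
orientation: [-1.413, 0.803, -0.808]
force: [-0.3, 0.4, 0.2]
opening: 0.0377
```

```bash
python3 -m inch '[[1,0,0,0,0],[1,0,0,0,0],[1,0,0,0,0],[1,0,0,0,0]]'
```

```text
t: 4.6
tool_pos: [0.6582, 0.178, 0.1299]
orientation: [-1.413, 0.803, -0.808]
force: [-1.5, 0.5, 0.2]
opening: 0.0238
```

```bash
python3 -m inch '[[1,0,0,0.02,0],[1,0,0,0.04,0],[1,0,0,0.08,0],[1,0,0,0.11,0],[1,0,0,0.12,0],[1,0,0,0.12,0]]'
python3 -m inch '[[1,-0.005,-0.187,0,0],[1,-0.005,-0.187,0,0],[1,-0.005,-0.187,0,0],[1,-0.005,-0.187,0,0],[1,-0.005,-0.187,0,0],[1,-0.005,-0.187,0,0]]'
python3 - <<'E'
from h import *
c=snap("wrist","w3");print(c["s"]["force"],c["s"]["tool_pos"])
s=snap("scene"); cv2.imwrite("pics/s3.png",cv2.resize(s["bgr"][150:310,190:400],None,fx=3.5,fy=3.5,interpolation=cv2.INTER_CUBIC))
E
```

```text
t: 5.35
tool_pos: [0.6588, 0.178, 0.2512]
orientation: [-1.412, 0.802, -0.809]
force: [-0.6, -0.0, -1.4]
opening: 0.0241
t: 6.1
tool_pos: [0.6535, -0.0074, 0.2504]
orientation: [-1.412, 0.802, -0.807]
force: [0.1, 0.1, -0.4]
opening: 0.0236
[ 0.07119652  0.09166145 -0.39718738] [ 0.65352402 -0.00742651  0.25036306]
```

View pics/w3.png

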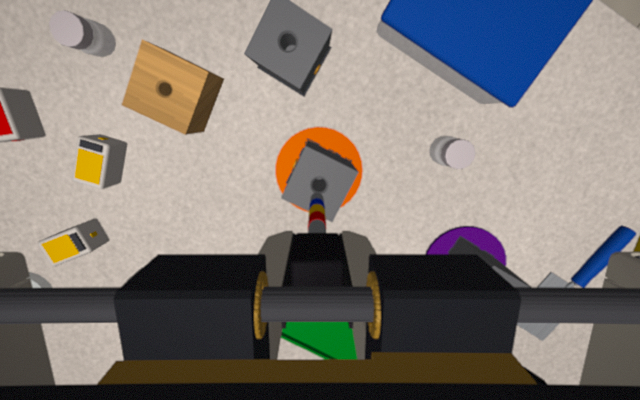

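View pics/s3.png

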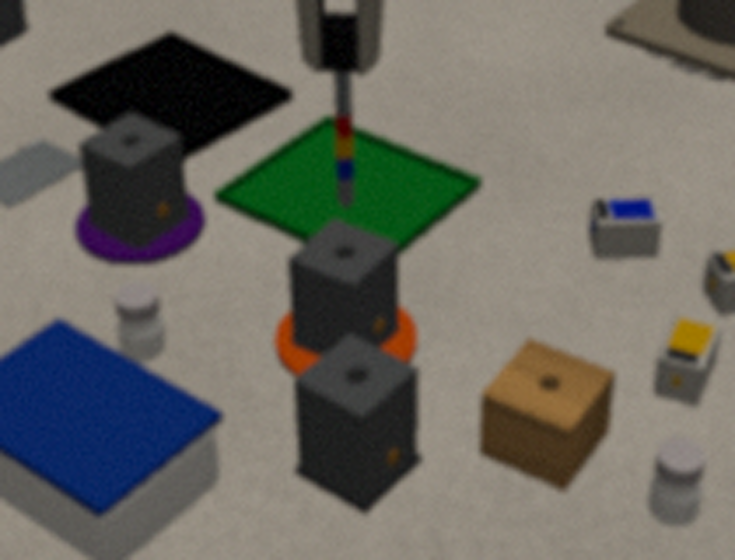

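```bash
cat >> h.py <<'E'
def hole(c,uv,z,r=13):
    u,v=uv; g=cv2.GaussianBlur(cv2.cvtColor(c["bgr"],cv2.COLOR_BGR2GRAY),(3,3),0).astype(int)[v-r:v+r+1,u-r:u+r+1]
    th=(np.percentile(g,3)+np.median(g))/2; n,l,st,ce=cv2.connectedComponentsWithStats((g<th).astype(np.uint8))
    i=min(range(1,n),key=lambda i:np.hypot(*(ce[i]-r))-.05*st[i,4]); p=ce[i]+[u-r,v-r]
    return p.round(1),st[i].tolist(),cast(c,[p],z)[0].round(4)
E
python3 - <<'E'
from h import *
c=snap("wrist"); print(c["s"]["tool_pos"])
print("stand",hole(c,(165,89),.06),"spare",hole(c,(288,41),.09),"orange",hole(c,(319,184),.09,11))
t=c["s"]["tool_pos"]; z0=t[2]+.0188-.138; print(z0,proj(c,[[t[0],t[1],z0],[t[0],t[1],z0+.12],[t[0],t[1],.09]]))
s=snap("scene"); print("sc",[hole(s,(int(190+x/3.5),int(150+y/3.5)),z,6) for x,y,z in((345,252,.09),(130,140,.09),(357,375,.09),(549,383,.06))])
s=snap("top"); print("top",[hole(s,p,z,5) for p,z in(((292,130),.09),((402,167),.09),((262,162),.06))])
cv2.imwrite("pics/c4.png",cv2.resize(c["bgr"][140:240,270:370],(600,600),interpolation=cv2.INTER_CUBIC))
E
```

```text
[ 0.65372762 -0.00742103  0.25082474]
stand (array([164.4,  89.1]), [6, 6, 14, 15, 164], array([0.6569, 0.1775, 0.06  ])) spare (array([286.3,  40.8]), [4, 6, 17, 17, 185], array([0.7581, 0.0864, 0.09  ])) orange (array([318.2, 186.3]), [4, 6, 14, 17, 179], array([ 0.6557, -0.0091,  0.09  ]))
0.1316247417303374 [[315.76604937 196.84266955]
 [315.45225014 249.78817   ]
 [315.82378218 187.07884409]]
sc [(array([287.9, 221.6]), [4, 4, 5, 4, 17], array([ 0.655, -0.009,  0.09 ])), (array([226.7, 189.9]), [4, 5, 4, 3, 9], array([ 0.6464, -0.2482,  0.09  ])), (array([291.4, 256.8]), [3, 4, 6, 5, 23], array([0.7563, 0.0852, 0.09  ])), (array([346.8, 259. ]), [4, 4, 6, 5, 20], array([0.6543, 0.1782, 0.06  ]))]
top [(array([288.4, 129.5]), [0, 0, 4, 11, 39], array([0.7582, 0.0962, 0.09  ])), (array([403., 167.]), [4, 3, 5, 5, 17], array([ 0.6455, -0.2488,  0.09  ])), (array([261.2, 165.2]), [2, 6, 5, 5, 19], array([0.6539, 0.1797, 0.06  ]))]
```

View pics/c4.png

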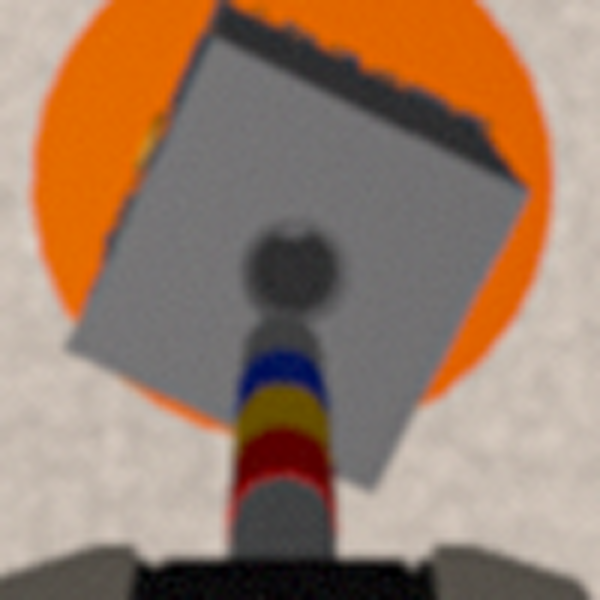

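```bash
python3 -m inch '[[1,0.0035,-0.0005,-0.015,0],[1,0.0035,-0.0005,-0.03,0],[1,0.0035,-0.0005,-0.035,0],[1,0.0035,-0.0005,-0.035,0]]'
python3 - <<'E'
from h import *
c=snap("wrist"); t=c["s"]["tool_pos"]; z0=t[2]+.0188-.138; print(t,z0,proj(c,[[t[0],t[1],z0],[t[0],t[1],z0+.12],[t[0],t[1],.09]]))
cv2.imwrite("pics/c5.png",cv2.resize(c["bgr"][160:260,270:370],(600,600),interpolation=cv2.INTER_CUBIC))
E
```

```text
t: 6.85
tool_pos: [0.6567, -0.0085, 0.215]
orientation: [-1.413, 0.802, -0.807]
force: [-0.7, 0.0, -0.2]
opening: 0.0238
[ 0.65674366 -0.00853252  0.21497709] 0.09577708621114661 [[315.86194185 196.69183597]
 [315.45337245 249.78955794]
 [315.87359484 195.17521735]]
```

View pics/c5.png

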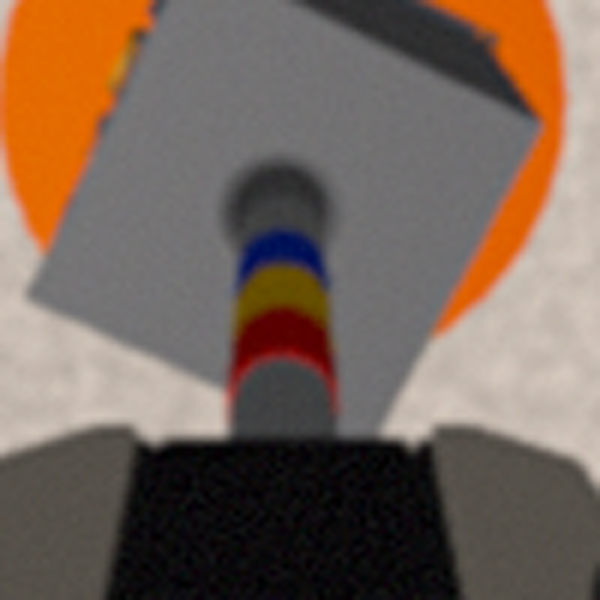

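```bash
python3 -m inch '[[1,-0.0005,0.0009,0,0],[1,-0.0005,0.0009,-0.005,0],[1,-0.0005,0.0009,-0.01,0],[1,-0.0005,0.0009,-0.015,0],[1,-0.0005,0.0009,-0.02,0],[1,-0.0005,0.0009,-0.025,0]]'
```

```text
t: 7.65
tool_pos: [0.6566, -0.0077, 0.1904]
orientation: [-1.412, 0.802, -0.808]
force: [-0.0, -0.1, -1.6]
opening: 0.024
```

```bash
python3 -m inch '[[1,0,0,-0.005,0],[1,0,0,-0.010,0],[1,0,0,-0.014,0],[1,0,0,-0.016,0],[1,0,0,-0.018,0],[1,0,0,-0.019,0],[1,0,0,-0.020,0]]'
```

```text
t: 8.52
tool_pos: [0.6567, -0.0077, 0.1705]
orientation: [-1.412, 0.801, -0.808]
force: [-0.2, -0.2, -1.4]
opening: 0.0238
```

Past the 36 mm level with no contact; continue to the 54 mm level (TCP ≈ 0.1552).

```bash
python3 -m inch '[[1,0,0,-0.005,0],[1,0,0,-0.009,0],[1,0,0,-0.012,0],[1,0,0,-0.014,0],[1,0,0,-0.015,0],[1,0,0,-0.016,0],[1,0,0,-0.017,0],[1,0,0,-0.018,0]]'
```

```text
t: 9.52
tool_pos: [0.6567, -0.0077, 0.1525]
orientation: [-1.412, 0.801, -0.808]
force: [0.1, -0.1, -1.2]
opening: 0.0234
```

```bash
python3 -m inch '[[1,0,0,-0.004,0],[1,0,0,-0.008,0],[1,0,0,-0.011,0],[1,0,0,-0.0125,0],[1,0,0,-0.0135,0],[1,0,0,-0.0145,0],[1,0,0,-0.0155,0],[1,0,0,-0.0155,0]]'
```

```text
t: 10.52
tool_pos: [0.657, -0.0077, 0.1378]
orientation: [-1.412, 0.801, -0.809]
force: [-1.0, 0.3, 3.7]
opening: 0.0241
```

```bash
python3 -m inch '[[1,0,0,-0.001,0],[1,0,0,-0.001,0],[1,0,0,-0.001,0]]'
python3 - <<'E'
from h import *
s=snap("scene"); cv2.imwrite("pics/s6.png",cv2.resize(s["bgr"][180:260,240:340],(800,640)[:2] and (750,600),interpolation=cv2.INTER_CUBIC))
E
```

```text
t: 10.9
tool_pos: [0.6572, -0.0076, 0.1377]
orientation: [-1.411, 0.8, -0.809]
force: [-3.4, 1.4, 6.5]
opening: 0.0237
```

View pics/s6.png

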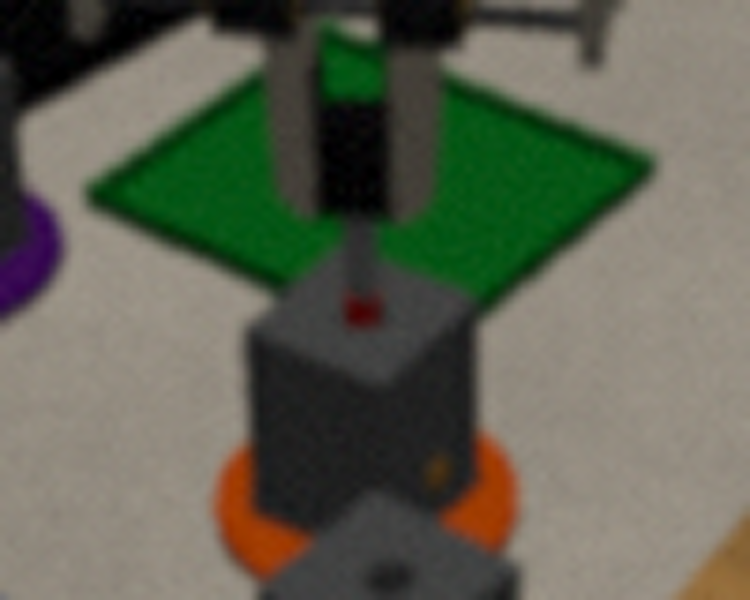

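```bash
python3 -m inch '[[1,0,0,0.01,0],[1,0,0,0.03,0],[1,0,0,0.06,0],[1,0,0,0.09,0],[1,0,0,0.113,0],[1,0,0,0.113,0],[1,-0.017,-0.010,0.113,0],[1,-0.017,-0.010,0.113,0]]'
python3 - <<'E'
from h import *
c=snap("wrist"); t=c["s"]["tool_pos"]; p=proj(c,[[.6567,-.0077,.09]])[0]; print(t,p, hole(c,tuple(p.astype(int)),.09,14))
E
python3 -m inch '[[1,-0.009,-0.2395,0,0],[1,-0.009,-0.2395,0,0],[1,-0.009,-0.2395,0,0],[1,-0.009,-0.2395,0,0],[1,-0.009,-0.2395,0,0],[1,-0.009,-0.2395,0,0],[1,-0.009,-0.2395,0,0]]'
python3 - <<'E'
from h import *
c=snap("wrist"); t=c["s"]["tool_pos"]; p=proj(c,[[.648,-.2475,.09]])[0]; print(t,p, hole(c,tuple(p.astype(int)),.09,14))
E
```

```text
t: 11.95
tool_pos: [0.6393, -0.018, 0.2499]
orientation: [-1.412, 0.802, -0.809]
force: [0.5, 0.3, -1.5]
opening: 0.0234
[ 0.6393229  -0.01804138  0.24985847] [315.7659517  167.76341988] (array([316.5, 169.2]), [8, 10, 16, 13, 156], array([ 0.6558, -0.0091,  0.09  ]))
t: 12.88
tool_pos: [0.6313, -0.2557, 0.2498]
orientation: [-1.412, 0.8, -0.807]
force: [-0.5, 0.1, -1.2]
opening: 0.0241
[ 0.63125341 -0.25565311  0.24977502] [317.39966189 169.50058836] (array([317.3, 173.3]), [7, 13, 16, 11, 104], array([ 0.6446, -0.2494,  0.09  ]))
```

```bash
python3 -m inch '[[1,0.0152,0.008,0,0],[1,0.0152,0.008,-0.015,0],[1,0.0152,0.008,-0.03,0],[1,0.0152,0.008,-0.035,0],[1,0.0152,0.008,-0.035,0]]'
python3 - <<'E'
from h import *
c=snap("wrist"); t=c["s"]["tool_pos"]; z0=t[2]+.0188-.138; print(t,z0,proj(c,[[t[0],t[1],z0],[t[0],t[1],z0+.12],[t[0],t[1],.09]]))
cv2.imwrite("pics/c7.png",cv2.resize(c["bgr"][160:260,270:370],(600,600),interpolation=cv2.INTER_CUBIC))
E
```

```text
t: 13.55
tool_pos: [0.6457, -0.2476, 0.2138]
orientation: [-1.412, 0.802, -0.806]
force: [-0.4, -0.1, -0.7]
opening: 0.024
[ 0.64569118 -0.24762989  0.21383409] 0.09463409155008715 [[315.95006386 196.80460727]
 [315.44852342 249.78722186]
 [315.96158409 195.58630784]]
```

View pics/c7.png

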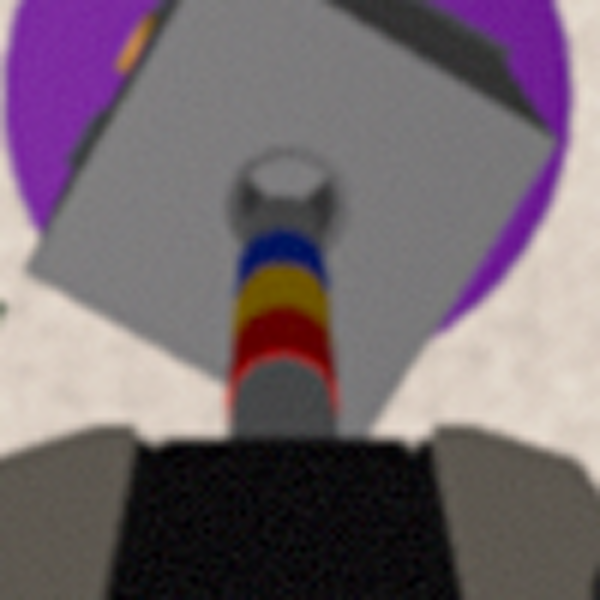

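```bash
python3 -m inch '[[1,0.0018,0.0006,0,0],[1,0.0018,0.0006,-0.005,0],[1,0.0018,0.0006,-0.01,0],[1,0.0018,0.0006,-0.015,0],[1,0.0018,0.0006,-0.02,0],[1,0.0018,0.0006,-0.025,0]]'
```

```text
t: 14.35
tool_pos: [0.6478, -0.2472, 0.1893]
orientation: [-1.412, 0.801, -0.807]
force: [0.3, -0.8, -1.3]
opening: 0.0239
```

```bash
python3 -m inch '[[1,0,0,-0.005,0],[1,0,0,-0.009,0],[1,0,0,-0.012,0],[1,0,0,-0.014,0],[1,0,0,-0.0155,0],[1,0,0,-0.017,0],[1,0,0,-0.0175,0],[1,0,0,-0.0175,0]]'
```

```text
t: 15.35
tool_pos: [0.6482, -0.2472, 0.1737]
orientation: [-1.412, 0.799, -0.808]
force: [-3.7, 1.9, 7.2]
opening: 0.0242
```

```bash
python3 - <<'E'
from h import *
s=snap("scene")
for z in(.09,.099,.117,.135): 
    p=proj(s,[[.6478,-.2472,z]])[0]; print(z,p.round(1))
u=int(p[0])
for v in range(int(p[1])-4,int(proj(s,[[.6478,-.2472,.08]])[0][1])+3): print(v,s["color"][v,u-1:u+2].mean(0).round().tolist())
E
```

```text
0.09 [226.6 190.2]
0.099 [226.2 187.6]
0.117 [225.6 182.4]
0.135 [225.  177.1]
173 [42.0, 43.0, 42.0]
174 [43.0, 45.0, 45.0]
175 [40.0, 42.0, 40.0]
176 [43.0, 41.0, 41.0]
177 [46.0, 31.0, 30.0]
178 [51.0, 12.0, 13.0]
179 [54.0, 1.0, 2.0]
180 [53.0, 3.0, 4.0]
181 [49.0, 2.0, 0.0]
182 [53.0, 16.0, 3.0]
183 [58.0, 34.0, 11.0]
184 [63.0, 48.0, 19.0]
185 [70.0, 58.0, 29.0]
186 [71.0, 60.0, 35.0]
187 [67.0, 59.0, 43.0]
188 [52.0, 49.0, 51.0]
189 [44.0, 45.0, 59.0]
190 [45.0, 47.0, 61.0]
191 [55.0, 56.0, 62.0]
192 [63.0, 63.0, 64.0]
193 [64.0, 64.0, 63.0]
194 [65.0, 64.0, 63.0]
195 [62.0, 63.0, 62.0]
```

```bash
python3 -m inch '[[1,0,0,0.01,0],[1,0,0,0.03,0],[1,0,0,0.055,0],[1,0,0,0.077,0],[1,0,0,0.077,0],[1,0.010,0.425,0.077,0],[1,0.010,0.425,0.077,0],[1,0.010,0.425,0.077,0]]'
python3 -m inch '[[1,0.0035,0.31,0,0],[1,0.0035,0.31,0,0],[1,0.0035,0.31,0,0],[1,0.0035,0.31,0,0],[1,0.0035,0.31,0,0],[1,0.0035,0.31,0,0],[1,0.0035,0.31,0,0]]'
```

```text
t: 16.4
tool_pos: [0.6521, -0.0581, 0.2498]
orientation: [-1.412, 0.801, -0.808]
force: [0.9, -0.0, -1.1]
opening: 0.0237
t: 17.27
tool_pos: [0.6553, 0.2518, 0.2488]
orientation: [-1.413, 0.801, -0.807]
force: [-0.8, -0.7, -0.8]
opening: 0.0237
```

```bash
python3 -m inch '[[1,0.0030,-0.0738,0,0],[1,0.0030,-0.0738,0,0],[1,0.0030,-0.0738,-0.03,0],[1,0.0030,-0.0738,-0.06,0],[1,0.0030,-0.0738,-0.063,0],[1,0.0030,-0.0738,-0.063,0]]'
python3 - <<'E'
from h import *
c=snap("wrist"); t=c["s"]["tool_pos"]; z0=t[2]+.0188-.138; print(t,z0,proj(c,[[t[0],t[1],z0],[t[0],t[1],.06]]))
cv2.imwrite("pics/c8.png",cv2.resize(c["bgr"][160:260,270:370],(600,600),interpolation=cv2.INTER_CUBIC))
E
```

```text
t: 18.02
tool_pos: [0.6586, 0.1773, 0.1866]
orientation: [-1.413, 0.801, -0.808]
force: [0.4, -0.1, -0.0]
opening: 0.0236
[0.65859294 0.17733512 0.18664273] 0.06744273185488533 [[315.70896111 196.79752055]
 [315.7182246  194.85814163]]
```

View pics/c8.png

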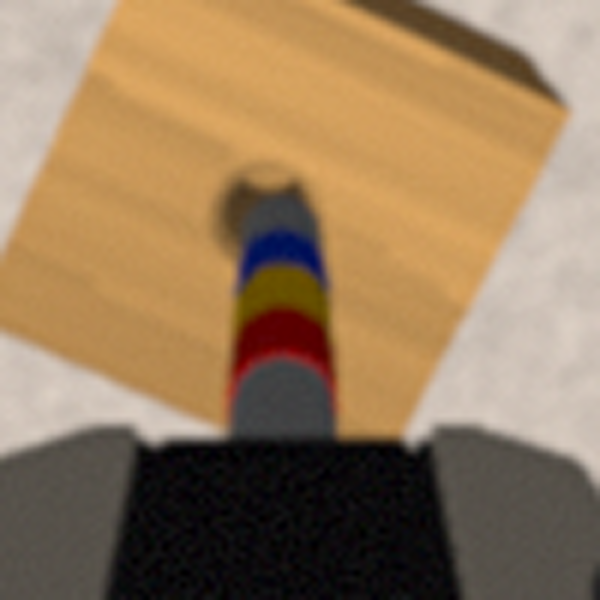

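```bash
python3 -m inch '[[1,-0.0014,0.0023,0,0],[1,-0.0014,0.0023,0,0],[1,-0.0014,0.0023,-0.005,0],[1,-0.0014,0.0023,-0.01,0],[1,-0.0014,0.0023,-0.015,0],[1,-0.0014,0.0023,-0.018,0]]'
```

```text
t: 18.82
tool_pos: [0.6574, 0.1799, 0.1687]
orientation: [-1.412, 0.8, -0.808]
force: [0.1, 0.4, -1.6]
opening: 0.0238
```

```bash
python3 -m inch '[[1,0,0,-0.008,0],[1,0,0,-0.016,0],[1,0,0,-0.024,0],[1,0,0,-0.031,0],[1,0,0,-0.036,0],[1,0,0,-0.038,0],[1,0,0,-0.0395,0],[1,0,0,-0.0395,0]]'
```

```text
t: 19.82
tool_pos: [0.6575, 0.1799, 0.1298]
orientation: [-1.412, 0.8, -0.808]
force: [-0.9, -0.3, 2.0]
opening: 0.0239
```

```bash
python3 -m inch '[[-1,0,0,0,0],[-1,0,0,0,0],[-1,0,0,0,0],[-1,0,0,0,0],[-1,0,0,0.03,0],[-1,0,0,0.08,0],[-1,-0.06,-0.02,0.14,0],[-1,-0.10,-0.04,0.20,0]]' 25
cat >> h.py <<'E'
def mods2(c,amin=40,z=.04):
    out=[]; g=c["bgr"].max(2)
    for col in("red","yellow","blue"):
        for k in blobs(c,col,amin):
            P=(cast(c,k.reshape(-1,2),z)[:,:2]*1000).astype(np.float32); r=cv2.minAreaRect(P); w=max(r[1])
            if not(26<w<45 and 18<min(r[1])<33): continue
            b=cv2.boxPoints(r); e=b[1]-b[0]; f=b[2]-b[1]; a=e if np.hypot(*e)>np.hypot(*f) else f; a=a/np.hypot(*a)
            m=np.array(r[0]); v=[]
            for sg in(1,-1):
                L=[proj(c,[[*((m+sg*a*d)/1000),z]])[0] for d in np.arange(17,28,1)]; v.append(min(cv2.getRectSubPix(g,(1,1),tuple(map(float,q)))[0,0] for q in L if 0<=q[0]<640 and 0<=q[1]<400) if all(0<=q[0]<640 and 0<=q[1]<400 for q in L) else 999)
            a=a if v[0]<v[1] else -a; ctr=m+7*a
            out.append(col); print(col,"tag",m.round(1),np.round(sorted(r[1]),1),"axis",round(np.degrees(np.arctan2(a[1],a[0])),1),"ctr",ctr.round(1),v,"px",k.reshape(-1,2).mean(0).round())
E
python3 - <<'E'
from h import *
c=snap("wrist","w9"); print(c["s"]["tool_pos"],yaw(c["s"]),c["s"]["opening"],c["s"]["q"]); mods2(c)
E
```

```text
t: 20.82
tool_pos: [0.5772, 0.1492, 0.3018]
orientation: [-1.413, 0.801, -0.807]
force: [0.2, -0.9, 0.8]
opening: 0.0926
[0.57722572 0.14918466 0.30183212] -1.032826653828207 0.09260944489840245 [1.66702789e-01 9.53988323e-02 1.37574530e+00 3.63178830e-04
 1.66505180e+00 1.19956042e+00]
red tag [526.2 332.1] [25.7 33.2] axis 39.6 ctr [531.6 336.5] [np.uint8(53), np.uint8(160)] px [173. 132.]
yellow tag [528.8 224.8] [27.7 35.3] axis 12.8 ctr [535.6 226.4] [np.uint8(60), np.uint8(172)] px [248. 173.]
blue tag [414.2 104.7] [19.8 33.1] axis -50.0 ctr [418.7  99.3] [np.uint8(52), np.uint8(163)] px [285. 281.]
```

View pics/w9.png

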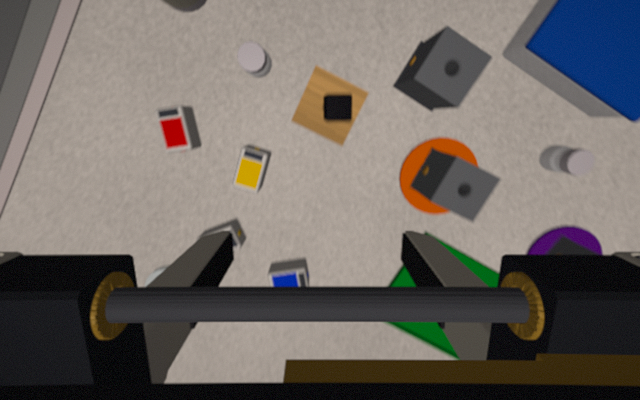

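```bash
python3 -m inch '[[-0.5,-0.0456,0.187,-0.06,0.153],[-0.5,-0.0456,0.187,-0.12,0.153],[-0.5,-0.0456,0.187,-0.16,0.153],[-0.5,-0.0456,0.187,-0.21,0.153],[-0.5,-0.0456,0.187,-0.25,0.153],[-0.5,-0.0456,0.187,-0.28,0.153],[-0.5,-0.0456,0.187,-0.29,0.153],[-0.5,-0.0456,0.187,-0.29,0.153]]' 25
python3 -m inch '[[1,0,0,0,0],[1,0,0,0,0],[1,0,0,0,0],[1,0,0,0,0],[1,0,0,0,0],[1,0,0,0,0]]'
```

```text
t: 21.88
tool_pos: [0.5317, 0.3351, 0.0223]
orientation: [-1.449, 0.677, -0.696]
force: [0.5, -0.7, -0.2]
opening: 0.0697
t: 22.62
tool_pos: [0.5321, 0.3353, 0.023]
orientation: [-1.448, 0.676, -0.696]
force: [-1.4, -0.3, 6.4]
opening: 0.036
```

```bash
python3 -m inch '[[-0.5,0,0,0,0],[-0.5,0,0,0,0],[-0.5,0,0,-0.006,0],[-0.5,0,0,-0.012,0],[-0.5,0,0,-0.012,0]]' 
python3 -m inch '[[1,0,0,0,0],[1,0,0,0,0],[1,0,0,0,0],[1,0,0,0,0],[1,0,0,0,0],[1,0,0,0,0]]'
```

```text
t: 23.25
tool_pos: [0.5312, 0.3349, 0.0097]
orientation: [-1.45, 0.678, -0.695]
force: [-0.7, -0.1, 0.3]
opening: 0.0695
t: 24.0
tool_pos: [0.5314, 0.3349, 0.0099]
orientation: [-1.449, 0.677, -0.695]
force: [-0.2, -0.5, 0.8]
opening: 0.0361
```

```bash
python3 -m inch '[[1,0,0,0.05,0],[1,0,0,0.10,0],[1,-0.031,-0.503,0.12,-0.69],[1,-0.031,-0.503,0.12,-0.69],[1,-0.031,-0.503,0.12,-0.69],[1,-0.031,-0.503,0.12,-0.69],[1,-0.031,-0.503,0.12,-0.69],[1,-0.031,-0.503,0.12,-0.69]]'
python3 - <<'E'
from h import *
s=robot.read_state();print(yaw(s)+np.pi/2, np.array([.5,-.168,.0145])-s["tool_pos"])
E
```

```text
t: 25.0
tool_pos: [0.5078, -0.0409, 0.1249]
orientation: [-1.204, 1.196, -1.219]
force: [1.3, -0.3, -1.1]
opening: 0.0358
0.0006924810962121164 [-0.00783354 -0.127117   -0.11042697]
```

```bash
python3 -m inch '[[1,-0.008,-0.127,0,0],[1,-0.008,-0.127,0,0],[1,-0.008,-0.127,-0.05,0],[1,-0.008,-0.127,-0.09,0],[1,-0.008,-0.127,-0.102,0],[1,-0.008,-0.127,-0.108,0],[1,-0.008,-0.127,-0.1105,0],[1,-0.008,-0.127,-0.1108,0]]'
python3 -m inch '[[0.05,0,0,0,0],[0,0,0,0,0],[-0.02,0,0,0,0],[-0.02,0,0,0.03,0],[-0.02,0,0,0.08,0],[-0.3,0,0,0.14,0],[-0.5,-0.02,0.05,0.20,0],[-0.5,-0.02,0.10,0.26,0.5]]'
```

```text
t: 26.0
tool_pos: [0.5009, -0.1681, 0.0155]
orientation: [-1.203, 1.193, -1.221]
force: [0.6, -0.8, -1.4]
opening: 0.0358
t: 27.0
tool_pos: [0.4817, -0.0888, 0.2517]
orientation: [-1.285, 1.053, -1.08]
force: [0.9, 0.5, -0.5]
opening: 0.0689
```

```bash
python3 -m inch '[[-0.5,0.01,0.18,0.05,2.0],[-0.5,0.01,0.18,0.05,2.0],[-0.5,0.01,0.18,0.05,2.0],[-0.5,0.01,0.18,0.05,2.0],[-0.5,0.01,0.18,0.05,2.0],[-0.5,0.01,0.18,0.05,2.0],[-0.5,0.01,0.18,0.05,2.0],[-0.5,0.01,0.18,0.05,2.0]]'
python3 -m inch '[[-0.5,0,0,0,0.52],[-0.5,0,0,0,0.52],[-0.5,0,0,0,0.52],[-0.5,0,0,0,0.52]]'
python3 - <<'E'
from h import *
c=snap("wrist","w10"); print(c["s"]["tool_pos"],np.degrees(yaw(c["s"]))); mods2(c)
E
```

```text
t: 28.0
tool_pos: [0.4916, 0.0912, 0.3016]
orientation: [-1.552, -0.102, 0.093]
force: [-0.4, -0.1, -0.2]
opening: 0.0698
t: 28.5
tool_pos: [0.4916, 0.0911, 0.3016]
orientation: [-1.494, -0.503, 0.501]
force: [-0.1, -0.6, 0.4]
opening: 0.0697
[0.49158803 0.09113846 0.30162986] 36.84527470639466
yellow tag [530.8 225.4] [27.7 35.5] axis 13.3 ctr [537.6 227. ] [np.uint8(53), np.uint8(129)] px [402. 105.]
yellow tag [416.8 218. ] [27.4 35.6] axis -37.8 ctr [422.4 213.7] [np.uint8(58), np.uint8(166)] px [327.  51.]
blue tag [415.6 104.9] [25.7 33.9] axis -50.1 ctr [420.1  99.5] [np.uint8(55), np.uint8(152)] px [273. 127.]
```

```bash
python3 -m inch '[[-0.5,-0.0716,0.0084,-0.06,0.053],[-0.5,-0.0716,0.0084,-0.12,0.053],[-0.5,-0.0716,0.0084,-0.18,0.053],[-0.5,-0.0716,0.0084,-0.23,0.053],[-0.5,-0.0716,0.0084,-0.27,0.053],[-0.5,-0.0716,0.0084,-0.291,0.053],[-0.5,-0.0716,0.0084,-0.291,0.053],[-0.5,-0.0716,0.0084,-0.291,0.053]]'
python3 -m inch '[[1,0,0,0,0],[1,0,0,0,0],[1,0,0,0,0],[1,0,0,0,0],[1,0,0,0,0],[1,0,0,0,0]]'
```

```text
t: 29.55
tool_pos: [0.421, 0.0996, 0.0118]
orientation: [-1.485, -0.542, 0.539]
force: [0.3, -0.5, 0.1]
opening: 0.0698
t: 30.3
tool_pos: [0.421, 0.0996, 0.012]
orientation: [-1.485, -0.542, 0.539]
force: [-1.9, -1.0, 5.3]
opening: 0.0358
```

```bash
python3 -m inch '[[1,0,0,0.05,0],[1,0,0,0.10,0],[1,0.079,-0.198,0.11,0.874],[1,0.079,-0.198,0.11,0.874],[1,0.079,-0.198,0.11,0.874],[1,0.079,-0.198,0.11,0.874],[1,0.079,-0.198,0.11,0.874],[1,0.079,-0.198,0.11,0.874]]'
python3 - <<'E'
from h import *
s=robot.read_state();print(yaw(s)-np.pi/2, np.array([.5,-.098,.016])-s["tool_pos"])
E
```

```text
t: 31.3
tool_pos: [0.4997, -0.0987, 0.1214]
orientation: [-1.194, -1.196, 1.206]
force: [0.9, 0.6, 0.0]
opening: 0.0361
-0.006809674057568493 [ 0.00025069  0.00073311 -0.10539294]
```

```bash
python3 -m inch '[[1,0,0.001,-0.05,0],[1,0,0.001,-0.085,0],[1,0,0.001,-0.098,0],[1,0,0.001,-0.103,0],[1,0,0.001,-0.105,0],[1,0,0.001,-0.1055,0],[1,0,0.001,-0.1055,0]]'
python3 -m inch '[[0.05,0,0,0,0],[0,0,0,0,0],[-0.02,0,0,0,0],[-0.02,0,0,0.03,0],[-0.02,0,0,0.08,0],[-0.3,0,0,0.14,0],[-0.5,0,0.05,0.20,-0.3],[-0.5,0,0.10,0.26,-0.6]]'
```

```text
t: 32.17
tool_pos: [0.5005, -0.098, 0.0168]
orientation: [-1.196, -1.197, 1.205]
force: [0.3, 1.3, -0.3]
opening: 0.0359
t: 33.17
tool_pos: [0.5003, -0.0174, 0.2547]
orientation: [-1.352, -0.915, 0.916]
force: [1.3, 1.0, -0.1]
opening: 0.0688
```

```bash
python3 -m inch '[[-0.5,-0.01,0.12,0.05,-0.4],[-0.5,-0.01,0.12,0.05,-0.4],[-0.5,-0.01,0.12,0.05,-0.4],[-0.5,-0.01,0.12,0.05,-0.4],[-0.5,-0.01,0.12,0.05,-0.4]]'
python3 - <<'E'
from h import *
c=snap("wrist","w11"); print(c["s"]["tool_pos"],np.degrees(yaw(c["s"]))); mods2(c)
E
```

```text
t: 33.8
tool_pos: [0.4902, 0.1019, 0.304]
orientation: [-1.467, -0.611, 0.609]
force: [0.7, -0.1, 0.7]
opening: 0.0693
[0.49016072 0.10194284 0.30399169] 44.83462959088202
yellow tag [530.8 225.6] [27.7 35.7] axis 13.1 ctr [537.6 227.1] [np.uint8(51), np.uint8(123)] px [404. 124.]
yellow tag [416.7 218. ] [27.5 35.7] axis -37.7 ctr [422.3 213.7] [np.uint8(56), np.uint8(162)] px [338.  62.]
```

```bash
python3 -m inch '[[-0.5,-0.0677,0.1118,-0.06,0.13],[-0.5,-0.0677,0.1118,-0.12,0.13],[-0.5,-0.0677,0.1118,-0.18,0.13],[-0.5,-0.0677,0.1118,-0.23,0.13],[-0.5,-0.0677,0.1118,-0.27,0.13],[-0.5,-0.0677,0.1118,-0.293,0.13],[-0.5,-0.0677,0.1118,-0.293,0.13],[-0.5,-0.0677,0.1118,-0.293,0.13]]'
python3 -m inch '[[1,0,0,0,0],[1,0,0,0,0],[1,0,0,0,0],[1,0,0,0,0],[1,0,0,0,0],[1,0,0,0,0]]'
```

```text
t: 34.85
tool_pos: [0.4236, 0.2132, 0.0122]
orientation: [-1.435, -0.71, 0.708]
force: [0.6, 0.7, 0.5]
opening: 0.0696
t: 35.6
tool_pos: [0.4238, 0.2132, 0.0126]
orientation: [-1.435, -0.711, 0.708]
force: [-1.5, -1.1, 5.1]
opening: 0.0358
```

```bash
python3 - <<'E'
from h import *
# reject tray outline from top camera
c=snap("top"); g=c["bgr"].max(2); m=np.zeros(g.shape,np.uint8); m[185:262,402:475]=(g[185:262,402:475]<40)*255
m=cv2.morphologyEx(m,cv2.MORPH_CLOSE,np.ones((5,5)))
k=max(cv2.findContours(m,0,1)[0],key=cv2.contourArea)
print(k.reshape(-1,2).min(0),k.reshape(-1,2).max(0),cv2.minAreaRect((cast(c,k.reshape(-1,2),.008)[:,:2]*1000).astype(np.float32)))
for k in blobs(c,"green",150): print(cv2.minAreaRect((cast(c,k.reshape(-1,2),.008)[:,:2]*1000).astype(np.float32)))
print(robot.read_state()["tool_pos"]);mods2(c,8)
E
```

```text
[410 198] [465 249] ((481.3377380371094, -372.898681640625), (175.01271057128906, 152.8328094482422), 86.0706787109375)
((499.30145263671875, -133.04791259765625), (152.18055725097656, 172.21759033203125), 0.8127663135528564)
[0.4237782  0.21324076 0.01255894]
red tag [ 495.2 -167.6] [21.6 30.8] axis -0.4 ctr [ 502.2 -167.7] [np.uint8(60), np.uint8(88)] px [375. 218.]
yellow tag [529.4 225.8] [24.6 30.7] axis -164.9 ctr [522.6 224. ] [np.uint8(58), np.uint8(55)] px [246. 206.]
blue tag [829.9 644.4] [25.1 27.6] axis -133.1 ctr [825.2 639.3] [np.uint8(95), np.uint8(54)] px [120. 113.]
```

```bash
python3 -m inch '[[1,0,0,0.06,0],[1,0,0,0.12,0],[1,0.056,-0.621,0.13,0.585],[1,0.056,-0.621,0.13,0.585],[1,0.056,-0.621,0.13,0.585],[1,0.056,-0.621,0.13,0.585],[1,0.056,-0.621,0.13,0.585],[1,0.056,-0.621,0.13,0.585]]'
python3 - <<'E'
from h import *
s=robot.read_state();print(np.radians(86.1)-yaw(s), np.array([.4797,-.408,.0166])-s["tool_pos"])
E
```

```text
t: 36.65
tool_pos: [0.4557, -0.1345, 0.1381]
orientation: [-1.228, -1.149, 1.154]
force: [0.8, -0.1, 0.4]
opening: 0.0358
0.006568476305877313 [ 0.02401473 -0.27352821 -0.12145905]
```

```bash
python3 -m inch '[[1,0.024,-0.2735,0,0],[1,0.024,-0.2735,0,0],[1,0.024,-0.2735,0,0],[1,0.024,-0.2735,0,0],[1,0.024,-0.2735,0,0],[1,0.024,-0.2735,-0.03,0],[1,0.024,-0.2735,-0.07,0],[1,0.024,-0.2735,-0.105,0]]'
python3 -m inch '[[1,0,0,-0.009,0],[1,0,0,-0.014,0],[1,0,0,-0.016,0],[1,0,0,-0.016,0]]'
```

```text
t: 37.65
tool_pos: [0.4792, -0.4075, 0.0309]
orientation: [-1.226, -1.149, 1.153]
force: [0.3, -0.6, -1.3]
opening: 0.0358
t: 38.15
tool_pos: [0.4802, -0.4085, 0.0167]
orientation: [-1.229, -1.149, 1.154]
force: [0.5, -0.1, 0.1]
opening: 0.0356
```

```bash
python3 -m inch '[[0.05,0,0,0,0],[0,0,0,0,0],[-0.02,0,0,0,0],[-0.02,0,0,0.03,0],[-0.02,0,0,0.08,0],[-0.3,0,0,0.14,0],[-0.5,0,0.05,0.20,0],[-0.5,0.03,0.12,0.26,0]]'
python3 -m inch '[[-0.5,0.15,0.57,0.05,0.3],[-0.5,0.15,0.57,0.05,0.3],[-0.5,0.15,0.57,0.05,0.3],[-0.5,0.15,0.57,0.05,0.3],[-0.5,0.15,0.57,0.05,0.3],[-0.5,0.15,0.57,0.05,0.3],[-0.5,0.15,0.57,0.05,0.3],[-0.5,0.15,0.57,0.05,0.3]]'
python3 -m inch '[[-0.5,0.02,0.06,0,0],[-0.5,0.02,0.06,0,0],[-0.5,0.02,0.06,0,0],[-0.5,0.02,0.06,0,0]]'
python3 - <<'E'
from h import *
c=snap("wrist","w12"); print(c["s"]["tool_pos"],np.degrees(yaw(c["s"]))); mods2(c)
E
```

```text
t: 39.15
tool_pos: [0.4966, -0.3237, 0.2475]
orientation: [-1.232, -1.148, 1.152]
force: [1.5, -0.1, -0.5]
opening: 0.0686
t: 40.15
tool_pos: [0.6237, 0.16, 0.2896]
orientation: [-1.084, -1.366, 1.373]
force: [0.9, -0.8, 0.3]
opening: 0.0694
t: 40.65
tool_pos: [0.6437, 0.2186, 0.29]
orientation: [-1.085, -1.365, 1.372]
force: [-0.2, -0.3, -0.9]
opening: 0.0695
[0.64371297 0.21863773 0.29001036] 102.68696107244041
yellow tag [530.5 225.7] [26.9 35.5] axis 13.3 ctr [537.3 227.3] [np.uint8(60), np.uint8(163)] px [342.  80.]
blue tag [ 850.6 -118.8] [31.3 40.8] axis 106.7 ctr [ 848.6 -112.1] [np.uint8(75), np.uint8(16)] px [ 37. 261.]
```

```bash
python3 -m inch '[[-0.5,-0.1062,0.0086,0,0.01],[-0.5,-0.1062,0.0086,-0.03,0.01],[-0.5,-0.1062,0.0086,-0.09,0.01],[-0.5,-0.1062,0.0086,-0.15,0.01],[-0.5,-0.1062,0.0086,-0.21,0.01],[-0.5,-0.1062,0.0086,-0.25,0.01],[-0.5,-0.1062,0.0086,-0.278,0.01],[-0.5,-0.1062,0.0086,-0.278,0.01]]'
python3 -m inch '[[-0.5,0,0,0,0],[1,0,0,0,0],[1,0,0,0,0],[1,0,0,0,0],[1,0,0,0,0],[1,0,0,0,0],[1,0,0,0,0]]'
```

```text
t: 41.7
tool_pos: [0.5355, 0.2253, 0.0101]
orientation: [-1.078, -1.367, 1.38]
force: [-0.3, -0.3, 0.5]
opening: 0.0698
t: 42.58
tool_pos: [0.5357, 0.2256, 0.0104]
orientation: [-1.078, -1.367, 1.38]
force: [-1.0, -0.4, 3.8]
opening: 0.0358
```

```bash
python3 -m inch '[[1,0,0,0.06,0],[1,0,0,0.12,0],[1,-0.052,-0.566,0.13,-0.30],[1,-0.052,-0.566,0.13,-0.30],[1,-0.052,-0.566,0.13,-0.30],[1,-0.052,-0.566,0.13,-0.30],[1,-0.052,-0.566,0.13,-0.30],[1,-0.052,-0.566,0.13,-0.30]]'
python3 - <<'E'
from h import *
s=robot.read_state();print(np.radians(86.1)-yaw(s), np.array([.484,-.340,.0146])-s["tool_pos"])
E
```

```text
t: 43.58
tool_pos: [0.5006, -0.1498, 0.1367]
orientation: [-1.227, -1.15, 1.159]
force: [0.9, 0.2, -0.8]
opening: 0.0358
0.002382136557296022 [-0.01664038 -0.19024611 -0.12213106]
```

```bash
python3 -m inch '[[1,-0.0166,-0.19,0,0],[1,-0.0166,-0.19,0,0],[1,-0.0166,-0.19,0,0],[1,-0.0166,-0.19,0,0],[1,-0.0166,-0.19,-0.05,0],[1,-0.0166,-0.19,-0.09,0],[1,-0.0166,-0.19,-0.107,0],[1,-0.0166,-0.19,-0.112,0]]'
python3 -m inch '[[1,0,0,-0.005,0],[1,0,0,-0.007,0],[1,0,0,-0.0085,0],[1,0,0,-0.0085,0]]'
```

```text
t: 44.58
tool_pos: [0.4837, -0.3388, 0.0239]
orientation: [-1.225, -1.15, 1.16]
force: [0.6, -0.6, 0.4]
opening: 0.0356
t: 45.08
tool_pos: [0.4839, -0.3391, 0.0159]
orientation: [-1.226, -1.15, 1.159]
force: [-0.1, 1.2, -1.0]
opening: 0.0359
```

```bash
python3 -m inch '[[1,0,0,-0.001,0],[0.05,0,0,-0.001,0],[-0.02,0,0,-0.001,0],[-0.02,0,0,-0.001,0],[-0.02,0,0,0.03,0],[-0.02,0,0,0.08,0],[-0.3,0,0,0.14,0],[-0.5,0,0,0.20,0]]'
python3 -m inch '[[-0.5,-0.20,-0.21,0,0],[-0.5,-0.20,-0.21,0,0],[-0.5,-0.20,-0.21,0,0],[-0.5,-0.20,-0.21,0,0],[-0.5,-0.20,-0.21,0,0],[-0.5,-0.20,-0.21,0,0]]'
python3 - <<'E'
from h import *
t=snap("top"); s=snap("scene"); mods2(t,8)
a=cv2.resize(t["bgr"][110:290,190:480],(770,478),interpolation=cv2.INTER_CUBIC); cv2.imwrite("pics/f1.png",a)
b=cv2.resize(s["bgr"][150:310,180:440],(780,480),interpolation=cv2.INTER_CUBIC); cv2.imwrite("pics/f2.png",b)
E
```

```text
t: 46.08
tool_pos: [0.4837, -0.3389, 0.2177]
orientation: [-1.226, -1.15, 1.159]
force: [0.5, -0.4, -0.7]
opening: 0.0628
t: 46.82
tool_pos: [0.2845, -0.5491, 0.2173]
orientation: [-1.229, -1.139, 1.155]
force: [-0.0, 0.1, -0.1]
opening: 0.0698
red tag [ 495.2 -167.6] [21.6 30.9] axis -0.4 ctr [ 502.2 -167.7] [np.uint8(59), np.uint8(89)] px [374. 218.]
yellow tag [ 470.8 -408.9] [25.4 31.2] axis -1.1 ctr [ 477.8 -409.1] [np.uint8(54), np.uint8(61)] px [452. 226.]
yellow tag [ 477.1 -339.6] [25.1 31.2] axis -0.9 ctr [ 484.1 -339.8] [np.uint8(57), np.uint8(62)] px [430. 224.]
blue tag [490.4 -97. ] [21.5 27.6] axis -0.1 ctr [497.4 -97. ] [np.uint8(56), np.uint8(79)] px [352. 219.]
blue tag [828.4 646. ] [23.8 27.4] axis -175.9 ctr [821.5 645.5] [np.uint8(93), np.uint8(78)] px [120. 113.]
```

View pics/f1.png

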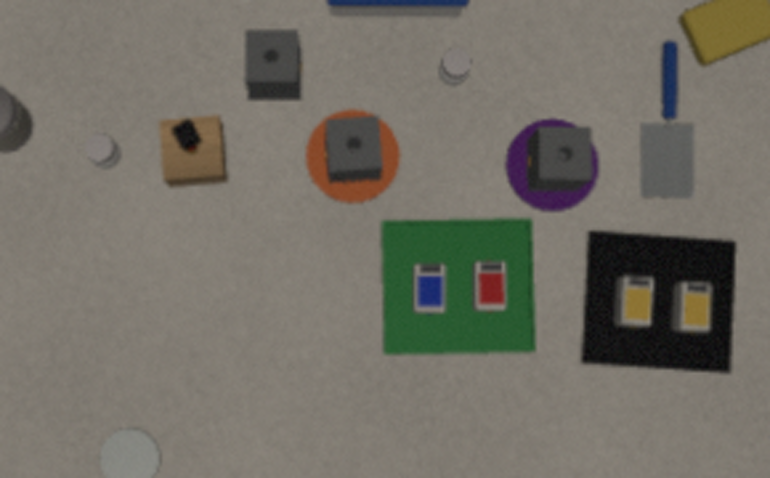

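View pics/f2.png

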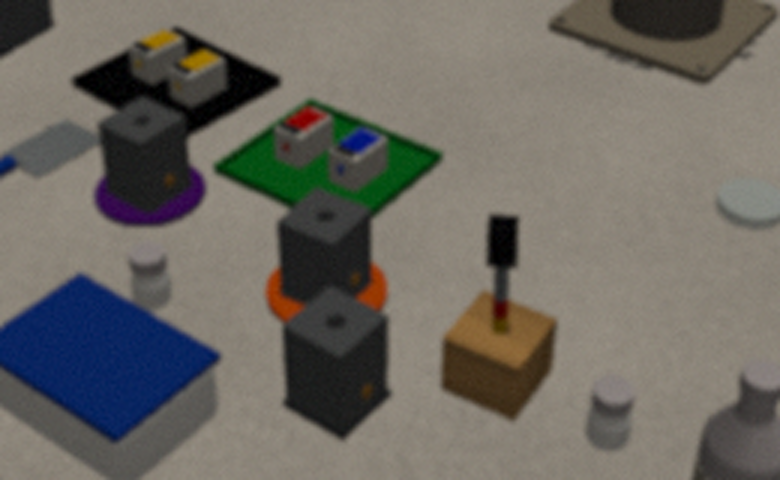

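The final pictures show blue and red in the green tray, both yellows in the black tray, the rod upright in its stand with the yellow band at the stand's rim, and the bystanders where they were.

```bash
python3 -c "
from plant import robot
print(robot.close_job())"
```

```text
the job is handed in; nothing more can be done
None
```

The job is done and handed in, with the robot's clock at about 47 s of the 210 s allowed. There was no verdict to read back.

- **Gauging:** The orange-disc housing bottomed at 72 mm, which is red. The purple-disc housing bottomed at 36 mm, which is blue. Both depths came from the tool height at contact, with up to about 7 N on the rod. The scene camera showed the matching band at the rim each time, though the blue band was only a few blurred pixels.
- **Rod:** It went back into the stand until it touched bottom. The stand hole was about 2.7 mm off from where I had gripped the rod, so I corrected from the wrist picture before lowering it.
- **Sorting:** Four modules were on the bench: one red, one blue and two yellow. Red and blue went into the green pass tray, and both yellows into the black reject tray.
- **Slips along the way:** I first gripped the red module too high and had to grip it again lower. I also carried the rod about 7 cm past the stand at safe height before coming back. Some modules were let go about 1 mm above the tray floor.
- **Last check:** The final top and scene pictures show all four modules standing upright in their trays and the rod upright in the stand. The jars, dish, bottle and spatula appear where they were. No check failed.

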